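# Blow out a plaster mould half with the bench air gun

## Robot

A 6-joint arm with a two-finger parallel gripper is mounted at the origin on the work surface. World frame = base frame: x ahead of the robot, y to its left, z up, the work surface at z = 0. Lengths are in m, angles in rad, forces in N, time in s.
With the tool pointing down it reaches from about 0.275 to 0.725 m from the base axis. Payload 5.6 kg.
Tool frame: the origin (TCP) lies on the centre line of the jaws, within the pads' length; the fingertips stand 8 mm ahead of it and the grasp point (between the pads) lies 11 mm behind it; z points along the fingers, y is the line along which they close (so a half turn about z gives the same grasp; the last joint's range is limited). The gripper opens to 85 mm and grips with 20 to 120 N. Pads are 22 mm wide; open, the fingers measure 114 mm over their backs; the gripper's body (76 mm by 85 mm) begins 54 mm behind the grasp point. The pads swing forward as they close: fully open they stand 13 mm farther back than shut.
Start: joints at [-0.879, 0.255, 0.108, 0, -1.424, -0.285], TCP at [0.218, -0.505, 0.239] pointing down, gripper open.
Joint ranges: [-2.95, 2.95], [-1.21, 1.97], [-1.09, 1.5], [-2.87, 1.71], [-2.94, -0.07], [-3.05, 3.05]. Speed limits (rad/s): [2.57, 2.57, 3.14, 3.14, 3.14, 3.14].

## Interface

Orientations are given as a unit quaternion [w, x, y, z].
In Python, from station import readout, viewer, robot, outline_of, landmark_of gives the robot as it stands.
- The arm moves only by the tool send_rows, never from a script. Its arguments are lists of equal length, an entry for each row: "hand": the opening, from -1 (shut) to 1 (fully open); "linear": the shift along the tool's x, y, z in m, a list of three; "yaw": the turn about the tool's z in degrees. A call has exactly 8 rows; each row is the pose to reach, as a shift and turn from the pose commanded when the call began, along the tool's axes at that moment; what a row does not reach only later rows make up. A row lasts 1/10 s, in which the tool goes at most 50 mm and 8.59 degrees, less where a joint would pass 70% of its speed; a pose out of reach is approached as far as the arm can. A call with a gripper value outside its range is refused whole. The fingers move at their own pace and stop on an object; "newtons" is the grip in N (left out, the last holds). Time passes only in rows, so rows that repeat a pose let the fingers close, or fill a call up. It gives the time, the measured TCP pose, the force, the opening and the grip force at its end, in the units of the state.
- readout.get_state(): the state, without advancing time (a new reading comes with each control period).
- viewer.read_camera(name): name is "scene" or "top" or "wrist"; returns a dict with "image" (420x560x3 uint8, red, green, blue), "range_z" (420x560 float32, m along the optical axis (not along the pixel's ray), 0 where there is no reading), "vertical_fov" (degrees; the focal length in pixels is half the picture's height over the tangent of half this angle, whatever the lens; pixels are square), "cx", "cy" (the principal point, pixels), "dist_coeffs" ([k1, k2, p1, p2, k3] as OpenCV has them; the pictures are not rectified), "R" (3x3) and "t" (3): a world point X has camera coordinates R X + t; the wrist camera has in their place "T_tool_cam" (4x4, takes a point from camera to tool coordinates, whose origin is the TCP and whose axes are the flange's). Camera axes: x right, y down, z forward; pixel columns grow to the right and rows downward; lengths in m; the calibration is good to about 2 mm. A picture is of the moment at which its call begins: read the wrist's pose just before it.
- robot.job_done(): hands the job in; it is judged then, once.
Trained networks look in a picture, given as the dict that the camera call returned (one of the last four; its "shot" number tells which), for a name from the list of things; names that differ only in an ending like _2 or _b are one class to them, and where a whole thing is asked for, a point or a joint stands for the part that bears it (a point fixed in the world has none). Each returns a list of dicts, best first, with "conf" (0 to 1); they miss things now and then, are a little off and sometimes report something else, mostly with a low value. They report only what shows in the picture. A call takes as long as a camera call. They do not tell look-alikes from the thing itself.
- outline_of(thing, picture): "region" (420x560 bool, what is visible of it) and "extent" ([left, top, right, bottom] in pixels, round what is visible of it).
- landmark_of(thing, picture): "xy" ([column, row] in pixels: a listed point, or the origin of a listed thing).
The state is a dict: "time": time; "joint_pos": joint angles; "qd": joint speeds; "joint_torque": joint torques, N m; "tool_pos": TCP position; "eef_rot": TCP orientation; "ft_force": force on the tool from outside, world axes, zero at the start; "torque": the same for the moment, N m; "finger_gap": finger opening in m; "finger_force": force on a finger pad.
Only numpy, scipy, OpenCV 4.12 (cv2) and the standard library are available. Lean on these libraries where they do the work, as an engineer would, in place of code of your own. Each camera call takes 0.05 s, during which the arm holds its last target. There are 200 camera calls.

## Task

Turn the plaster mould on its wheel until its hollow face looks squarely at the nozzle of the air gun. Only then squeeze the gun's trigger fully against its grip between the fingers, hold it squeezed for a second, and let it spring back. Leave the mould facing the nozzle and the other things on the bench where they are.

Things in the scene. Friction and masses are not known exactly. Their poses are not given: they have to be found in the camera images.
- gun: Air gun clamped on its side on a dark steel foot plate (150 x 200 mm, 12 thick), fixed to the bench. Origin: on the bench, straight below where grip meets barrel. x: level, the way the nozzle points; z up. Barrel (32 mm thick, then a thin tube) along x at z 100 mm, from x -40 to 163. The grip leaves it along -y, level. A 16 mm air pipe at y -155 rises from the plate to the grip's end.
- grip: The gun's fixed black grip: level bar 24 mm thick (x -12 to 12), 26 mm high (z -13 to 13), y -13 to -145. Origin on the barrel's axis, 100 mm above the bench; axes as the gun's. The trigger lies level beside it on its +x (nozzle) side, 18 mm off. Free above, and beneath down to the plate.
- squeeze_point (a point): Point to centre a squeeze on, level with grip and trigger (100 mm above the bench, 75 mm along the grip from the barrel), axes as the gun's: fingers from above straddle both and close along x. Grip and trigger together span x -18 to +33 mm here at rest, about -18 to +18 squeezed.
- trigger (a joint): Trigger angle: 0 at rest, 0.25 rad fully squeezed (stop). It hinges about a vertical pin near the barrel (x 34.5, y -14 mm in the grip's frame) and swings towards the grip. A spring returns it: at the squeeze point about 4 N starts it, 10 N holds it fully squeezed.
- trigger_front (a point): Point on the outer (nozzle-side) face of the steel trigger at mid height, 61 mm from its pin, beside the squeeze point. The trigger is a flat bar 9 mm thick, 22 mm high, about 100 mm long.
- nozzle (a point): Tip of the nozzle, on the jet's axis, 100 mm above the bench, 163 mm ahead of the gun's origin. Its axes are the gun's.
- mould: Plaster mould half, 52 mm thick (x), 110 wide (y), 130 high, fixed on a round wheel (170 mm across, top 39 mm above the bench) 280 to 330 mm ahead of the gun's origin on the jet's line. Turns freely both ways (friction 0.06 N m), stays put. Origin: on the axis, at its underside. x points out of the hollow face; it faces the nozzle when x points against the gun's x.
- pocket (a point): Centre of the hollow face, in the mouth of its pocket (70 mm wide, 65 high, 22 deep), 26 mm from the mould's axis; axes as the mould's. The back face is plain.
- mould_top (a point): Centre of the mould's flat top, on the turning axis, 169 mm above the bench; axes as the mould's. The top edge of the hollow face has a pouring notch, 30 mm wide and 15 deep, that shows from above; below it a 10 mm throat. Pinch the mould here from above across its thickness (along x), pads about 20 mm below the top.
- tub: Bystander: white mixing tub, 140 mm across, 140 mm high; origin under its centre.
- mallet: Bystander: hammer lying on the bench, handle to its -x.
- spatula: Bystander: spatula lying on the bench, handle to its -x.
- sample: Bystander: loose plaster sample block 60 x 80 x 50 mm; origin under its centre.
Things that resemble listed ones, but are neither listed nor needed, are in the scene too. What is shaped like the part that bears mould but purple or turquoise is not meant.

How it is judged:
By the outcome, as a careful person would: the job done as asked, in the order asked, and still so for the second after the job is handed in, with the robot touching nothing.
It also fails if it takes over 64 s, if anything falls off the work surface, if the arm or the gripper's body presses on something with over 40 N, if the wrist force passes 120 N, or if a joint passes its speed limit or range.

## Working session

There is one attempt and no reset: what is moved stays moved. The work goes in short steps, Python scripts to look and compute and a tool call to move; the robot and the scene stay as the last step left them, time stands still between calls to the robot, and variables do not carry over. Pictures are saved under pics/ and viewed, at most 10 in all, crops included, and the job is handed in when it is done.

Besides the shell and the picture viewer there is one more tool, called after "Request:" as name([rows], argument=value, ...), one row to a line, values as JSON. send_rows: Moves the arm, as the interface text tells. Its arguments: {"type":"object","properties":{"hand":{"type":"array","items":{"type":"number"}},"linear":{"type":"array","items":{"type":"array","items":{"type":"number"}}},"yaw":{"type":"array","items":{"type":"number"}},"newtons":{"type":"number"}},"required":["hand","linear","yaw"]}

```bash
mkdir -p pics; cat > h.py <<'E'
import numpy as np, cv2
from station import readout, viewer, robot, outline_of, landmark_of
from scipy.spatial.transform import Rotation as Rn
def cam(name):
    s=readout.get_state(); p=viewer.read_camera(name)
    f=p["image"].shape[0]/2/np.tan(np.radians(p["vertical_fov"])/2)
    p["K"]=np.array([[f,0,p["cx"]],[0,f,p["cy"]],[0,0,1.]])
    if "R" in p: p["Rwc"]=np.array(p["R"]).T; p["o"]=-p["Rwc"]@np.array(p["t"])
    else:
        q=s["eef_rot"]; R=Rn.from_quat([q[1],q[2],q[3],q[0]]).as_matrix(); T=np.array(p["T_tool_cam"])
        p["Rwc"]=R@T[:3,:3]; p["o"]=R@T[:3,3]+np.array(s["tool_pos"])
    return p
def rays(p,uv):
    n=cv2.undistortPoints(np.array(uv,float).reshape(-1,1,2),p["K"],np.array(p["dist_coeffs"],float)).reshape(-1,2)
    return np.c_[n,np.ones(len(n))]@p["Rwc"].T   # depth-1 rays in world
def atz(p,uv,z):
    r=rays(p,uv); return p["o"]+r*((z-p["o"][2])/r[:,2])[:,None]
def bydepth(p,uv):
    r=rays(p,uv); uv=np.array(uv,float).reshape(-1,2).round().astype(int)
    return p["o"]+r*p["range_z"][uv[:,1].clip(0,419),uv[:,0].clip(0,559)][:,None]
def tri(p1,u1,p2,u2):
    a=rays(p1,[u1])[0];b=rays(p2,[u2])[0]
    s=np.linalg.lstsq(np.c_[a,-b],p2["o"]-p1["o"],rcond=None)[0]
    x=p1["o"]+a*s[0];y=p2["o"]+b*s[1]; return (x+y)/2,np.linalg.norm(x-y)
def save(p,n): cv2.imwrite("pics/"+n,cv2.cvtColor(p["image"],cv2.COLOR_RGB2BGR))
E
python3 - <<'E'
from h import *
np.set_printoptions(precision=3,suppress=True)
print(readout.get_state())
a=cam("top");b=cam("scene")
im=[]
for n,p in(("top",a),("scene",b)):
    save(p,n+".png"); print(n,p["o"])
    for t in["gun","mould","mould_top","pocket","squeeze_point","trigger_front","nozzle","grip","tub","mallet","spatula","sample"]:
        for d in landmark_of(t,p)[:3]:
            if d["conf"]>.2: print(t,round(d["conf"],2),np.array(d["xy"]),bydepth(p,[d["xy"]])[0])
E
```

```text
{'time': 0.0, 'joint_pos': array([-0.879,  0.256,  0.107, -0.   , -1.424, -0.285]), 'qd': array([ 0.001,  0.   , -0.002, -0.002,  0.001,  0.   ]), 'joint_torque': array([ -0.001, -38.662,  23.794,   5.365,  -0.006,  -0.   ]), 'tool_pos': array([ 0.217, -0.505,  0.238]), 'eef_rot': array([-0.   , -0.202,  0.979,  0.001]), 'ft_force': array([ 0.73 , -0.689,  0.529]), 'torque': array([ 0.008, -0.032, -0.022]), 'finger_force': 0.0, 'finger_gap': 0.08521315805131807}
top [0.412 0.003 1.531]
gun 0.88 [343.6 215.7] [ 0.519 -0.179  0.111]
mould 0.88 [230.  234.8] [0.459 0.127 0.167]
mould 0.7 [344.1 282.6] [ 0.34  -0.174  0.172]
mould 0.6 [174.7 313.2] [0.252 0.267 0.151]
mould_top 0.86 [350.2 280.7] [ 0.345 -0.191  0.161]
mould_top 0.84 [227.2 236.3] [0.455 0.134 0.166]
pocket 0.88 [354.1 284.1] [ 0.329 -0.22   0.039]
pocket 0.86 [182.8 313.9] [0.241 0.261 0.067]
pocket 0.75 [227.6 224. ] [0.488 0.135 0.151]
squeeze_point 0.95 [342.  187.1] [ 0.598 -0.173  0.116]
squeeze_point 0.34 [333.5 128.9] [ 0.776 -0.155  0.053]
squeeze_point 0.3 [231.6 234.5] [0.46  0.123 0.165]
trigger_front 0.61 [3
[... 718 characters left out ...]
 0.162]
mould_top 0.68 [406.  222.9] [0.239 0.287 0.174]
mould_top 0.57 [292.2 142.4] [ 0.326 -0.207  0.146]
pocket 0.76 [395.2 231.2] [0.285 0.288 0.17 ]
pocket 0.74 [292.1 150.2] [ 0.358 -0.165  0.169]
pocket 0.73 [318.  243.9] [0.471 0.139 0.062]
squeeze_point 0.76 [237.6 192.1] [ 0.586 -0.172  0.096]
trigger_front 0.57 [234.8 189.9] [ 0.596 -0.173  0.116]
trigger_front 0.42 [241.6 196.5] [ 0.589 -0.143  0.107]
nozzle 0.79 [282.6 205. ] [ 0.494 -0.033  0.105]
grip 0.53 [248.4 179.3] [ 0.535 -0.179  0.122]
tub 0.82 [357.4 335.3] [0.549 0.448 0.006]
mallet 0.88 [237.1 132. ] [ 0.398 -0.48  -0.008]
spatula 0.3 [317.  242.8] [0.474 0.136 0.067]
sample 0.81 [194.9 233.2] [ 0.784 -0.143  0.051]
```

View pics/top.png

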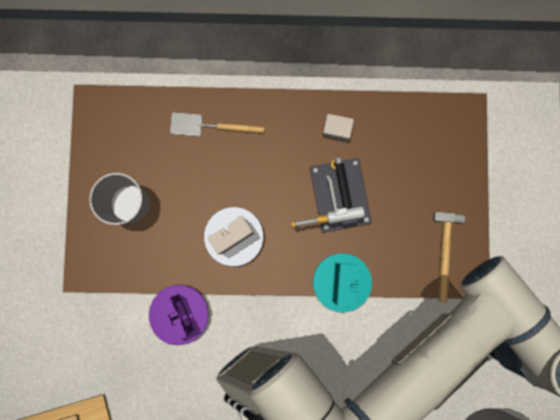

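View pics/scene.png

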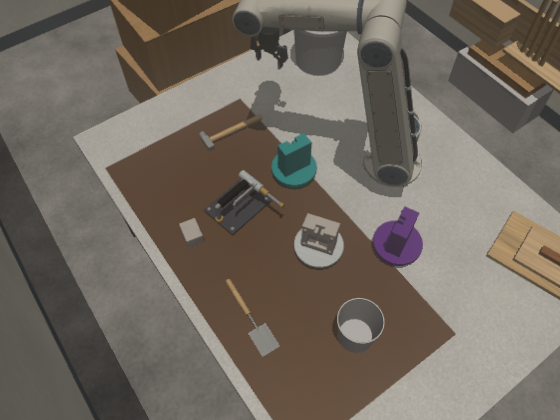

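The top view shows the real mould on the white wheel at (233,236), the gun at (345,214) with its nozzle at (292,225), and purple and turquoise decoys at (179,315) and (343,282). In the scene view the hollow faces the camera, away from the nozzle, so it needs a large turn.

```bash
python3 - <<'E'
from h import *
np.set_printoptions(precision=4,suppress=True)
w=cam("wrist"); print(w["T_tool_cam"],w["vertical_fov"],w["o"],w["dist_coeffs"])
s=readout.get_state(); q=s["eef_rot"]; print(Rn.from_quat([q[1],q[2],q[3],q[0]]).as_matrix())
for n in("top","scene"):
    p=cam(n); v,u=np.mgrid[0:420,0:560]; uv=np.c_[u.ravel(),v.ravel()]; P=bydepth(p,uv)
    m=(np.hypot(P[:,0]-.465,P[:,1]-.13)<.1)&(P[:,2]>.155)&(P[:,2]<.185)
    r=cv2.minAreaRect(P[m,:2].astype(np.float32)); print(n,m.sum(),np.median(P[m],0),r)
    e,V=np.linalg.eigh(np.cov(P[m,:2].T)); print("long axis az",np.degrees(np.arctan2(V[1,1],V[0,1])),np.sqrt(e*12))
    m=(np.hypot(P[:,0]-.465,P[:,1]-.13)<.12)&(P[:,2]>.03)&(P[:,2]<.048)
    print("wheel",m.sum(),cv2.minEnclosingCircle(P[m,:2].astype(np.float32)))
E
```

```text
[[ 0.0001 -0.9607 -0.2777  0.0705]
 [ 1.      0.0004 -0.0011  0.0005]
 [ 0.0012 -0.2777  0.9607 -0.134 ]
 [ 0.      0.      0.      1.    ]] 58.57130078456536 [ 0.1527 -0.5325  0.3733] [0.0132 0.     0.     0.     0.    ]
[[-0.9184 -0.3957  0.    ]
 [-0.3957  0.9184 -0.0001]
 [-0.     -0.0001 -1.    ]]
top 773 [0.4583 0.1265 0.1686] ((0.460949182510376, 0.13043113052845), (0.05277691408991814, 0.11017109453678131), 33.97040939331055)
long axis az 123.70573135354306 [0.0519 0.1151]
wheel 1781 ((0.4617122411727905, 0.13053202629089355), 0.0852779820561409)
scene 534 [0.461  0.1285 0.1681] ((0.4632006883621216, 0.12947165966033936), (0.05971068888902664, 0.11142979562282562), 34.020362854003906)
long axis az 123.34884430998586 [0.057  0.1151]
wheel 883 ((0.462706983089447, 0.13165204226970673), 0.08623915910720825)
```

Request:
send_rows([
  [-0.02, 0.01, -0.04],
  [-0.06, 0.03, -0.06],
  [-0.1, 0.05, -0.08],
  [-0.14, 0.07, -0.08],
  [-0.18, 0.09, -0.08],
  [-0.22, 0.11, -0.08],
  [-0.26, 0.13, -0.08],
  [-0.3, 0.15, -0.08],
], hand=[1, 1, 1, 1, 1, 1, 1, 1], yaw=[0, 0, 0, 0, 0, 0, 0, 0])

```text
time: 2.25
tool_pos: [0.4347, -0.247, 0.3196]
eef_rot: [0.0, -0.202, 0.979, -0.0]
ft_force: [1.2, -0.5, 0.1]
finger_gap: 0.0856
finger_force: 0.0
```

Request:
send_rows([
  [-0.03, 0.015, 0],
  [-0.06, 0.03, 0],
  [-0.09, 0.045, 0],
  [-0.11, 0.06, 0],
  [-0.136, 0.07, 0],
  [-0.136, 0.07, 0],
  [-0.136, 0.07, 0],
  [-0.136, 0.07, 0],
], hand=[1, 1, 1, 1, 1, 1, 1, 1], yaw=[-5, -10, -15, -20, -20, -20, -20, -20])

```text
time: 3.05
tool_pos: [0.5307, -0.131, 0.3195]
eef_rot: [0.0, -0.369, 0.93, -0.0]
ft_force: [0.7, 0.0, 0.2]
finger_gap: 0.0856
finger_force: 0.0
```

```bash
cat > m.py <<'E'
from h import *
import sys
np.set_printoptions(precision=4,suppress=True)
s=readout.get_state(); q=s["eef_rot"]; print(s["time"],s["tool_pos"],s["joint_pos"],Rn.from_quat([q[1],q[2],q[3],q[0]]).as_matrix()[:,:2].T)
w=cam("wrist"); save(w,sys.argv[1])
for t in["gun","mould_top","pocket","squeeze_point","trigger_front","nozzle","grip","mould"]:
    for d in landmark_of(t,w)[:1]: print(t,round(d["conf"],2),np.array(d["xy"]),bydepth(w,[d["xy"]])[0],"atz.1",atz(w,[d["xy"]],.1)[0,:2])
v,u=np.mgrid[0:420,0:560]; P=bydepth(w,np.c_[u.ravel(),v.ravel()]); np.save(sys.argv[1]+".npy",P.reshape(420,560,3))
I=w["image"].reshape(-1,3).astype(int)
# barrel ridge: high points z>.112
m=(P[:,2]>.09)&(P[:,2]<.13)&(P[:,0]<.56)&(P[:,0]>.45)&(np.abs(P[:,1]+.1)<.12)
l=cv2.fitLine(P[m,:2].astype(np.float32),cv2.DIST_HUBER,0,.01,.01).ravel(); print("barrel",m.sum(),l,np.degrees(np.arctan2(l[1],l[0])))
m=(P[:,2]>.005)&(P[:,2]<.02)&(np.abs(P[:,0]-.57)<.2)&(np.abs(P[:,1]+.17)<.15)&(I.max(1)<90)
if m.sum()>50:print("plate",m.sum(),cv2.minAreaRect(P[m,:2].astype(np.float32)))
m=(np.hypot(P[:,0]-.462,P[:,1]-.13)<.1)&(P[:,2]>.155)&(P[:,2]<.185)
if m.sum()>50:print("mouldtop",m.sum(),cv2.minAreaRect(P[m,:2].astype(np.float32)),np.median(P[m],0))
E
python3 m.py w1.png
```

```text
3.05 [ 0.5307 -0.131   0.3195] [ 0.0445  0.2403  0.2893  0.0002 -1.6196 -0.8599] [[-0.728  -0.6855  0.    ]
 [-0.6855  0.728  -0.0003]]
gun 0.65 [243.6 124.6] [ 0.5138 -0.19    0.1104] atz.1 [ 0.5148 -0.1904]
mould_top 0.65 [550.8 340.2] [0.4613 0.1287 0.1685] atz.1 [0.4571 0.2027]
squeeze_point 0.76 [202.1 200.8] [ 0.5929 -0.1718  0.1109] atz.1 [ 0.5965 -0.1716]
trigger_front 0.65 [229.  218.4] [ 0.5887 -0.1419  0.1103] atz.1 [ 0.592  -0.1407]
nozzle 0.62 [376.  219.8] [ 0.4933 -0.0373  0.1075] atz.1 [ 0.4936 -0.0342]
grip 0.36 [474.7 272.7] [0.4631 0.0776 0.1048] atz.1 [0.4629 0.0811]
mould 0.71 [472.7 273.6] [0.4653 0.0742 0.1085] atz.1 [0.4649 0.0804]
barrel 6264 [ 0.2184 -0.9758  0.5132 -0.1287] -77.38228
plate 2735 ((0.5886173248291016, -0.18103086948394775), (0.19948981702327728, 0.1484827995300293), 11.026666641235352)
mouldtop 3215 ((0.46992507576942444, 0.1063896045088768), (0.04575173929333687, 0.06350062787532806), 34.18000030517578) [0.4686 0.0991 0.1679]
```

View pics/w1.png

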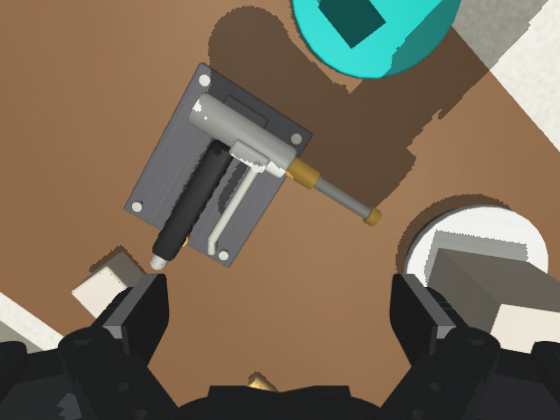

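```bash
cat > g.py <<'E'
import numpy as np,cv2,sys
P=np.load(sys.argv[1]).reshape(-1,3); P=P[(P[:,2]>.085)&(P[:,2]<.13)]
a=np.radians(101.0); o=np.array([.524,-.195])
for it in range(3):
    ex=np.array([np.cos(a),np.sin(a)]); ey=np.array([-ex[1],ex[0]])
    Q=np.c_[(P[:,:2]-o)@ex,(P[:,:2]-o)@ey,P[:,2]]
    m=(np.abs(Q[:,1])<.022)&(Q[:,0]>-.06)&(Q[:,0]<.18)
    b=Q[m]; xs=np.arange(-.035,.165,.01); c=[]
    for x in xs:
        k=b[np.abs(b[:,0]-x)<.003]
        k=k[k[:,2]>k[:,2].max()-.004] if len(k)>5 else k
        if len(k)>5: c.append((x,np.median(k[:,1]),k[:,2].max()))
    c=np.array(c); print("barrel az",np.degrees(a),"range",b[:,0].min(),b[:,0].max())
    k=(c[:,0]<.09)|(c[:,0]>.1);f=np.polyfit(c[k,0],c[k,1],1); print(f); 
    if it<2: a+=np.arctan(f[0]); o=o+ey*f[1]; o=o+ex*(b[:,0].max()-.163)
print(c.round(4)); print("origin",o)
for y in np.arange(-.03,-.16,-.015):
    k=Q[np.abs(Q[:,1]-y)<.002]; k=k[np.abs(k[:,0])<.08]
    if len(k): 
        x=np.sort(k[:,0]); s=np.split(x,np.where(np.diff(x)>.003)[0]+1); print(round(y,3),[(round(i[0],4),round(i[-1],4)) for i in s],k[:,2].max().round(3))
E
python3 g.py w1.png.npy
```

```text
barrel az 101.0 range -0.0388554106465027 0.163444858078867
[ 0.02440137 -0.00446885]
barrel az 102.39781840341604 range -0.03920312525904199 0.16292323364516476
[ 0.00614333 -0.00038875]
barrel az 102.74980108431882 range -0.0390958307124454 0.1629677706478419
[ 0.00160254 -0.00012127]
[[-0.035   0.0042  0.1173]
 [-0.025   0.0038  0.1179]
 [-0.015   0.0038  0.117 ]
 [-0.005   0.0034  0.1176]
 [ 0.005  -0.0066  0.1209]
 [ 0.015  -0.0067  0.1227]
 [ 0.025  -0.0069  0.1219]
 [ 0.035  -0.0082  0.1229]
 [ 0.045   0.0019  0.1196]
 [ 0.055   0.0024  0.1171]
 [ 0.065   0.002   0.1116]
 [ 0.075   0.0017  0.1108]
 [ 0.085   0.0016  0.1108]
 [ 0.095   0.0016  0.1068]
 [ 0.105   0.0012  0.1067]
 [ 0.115   0.001   0.107 ]
 [ 0.125   0.0005  0.1059]
 [ 0.135   0.0005  0.1068]
 [ 0.145   0.0004  0.107 ]
 [ 0.155  -0.0004  0.1103]]
origin [ 0.52869802 -0.19370213]
-0.03 [(np.float64(-0.0122), np.float64(0.012)), (np.float64(0.0299), np.float64(0.0388))] 0.114
-0.045 [(np.float64(-0.0124), np.float64(0.0116)), (np.float64(0.0298), np.float64(0.0386))] 0.114
-0.06 [(np.float64(-0.0124), np.float64(0.0113)), (np.float64(0.0293), np.float64(0.0382))] 0.114
-0.075 [(np.float64(-0.0138), np.float64(0.0109)), (np.float64(0.0289), np.float64(0.0378))] 0.114
-0.09 [(np.float64(-0.0138), np.float64(0.0109)), (np.float64(0.0286), np.float64(0.0375))] 0.114
-0.105 [(np.float64(-0.0143), np.float64(0.0109)), (np.float64(0.0308), np.float64(0.0409))] 0.114
-0.12 [(np.float64(-0.0145), np.float64(0.0106))] 0.114
-0.135 [(np.float64(-0.0141), np.float64(0.0095))] 0.114
-0.15 [(np.float64(-0.0103), np.float64(0.005))] 0.109
```

The wrist view shows the gun's grip (190,200), trigger (235,215) and nozzle (375,215). The turquoise decoy is at the top and the real wheel and mould at lower right. The plate, barrel and wheel centre agree on gun x at azimuth ≈101.2°. Mould x is at 34.0°, so it must turn −112.8°.

Request:
send_rows([
  [-0.0162, 0.0297, 0],
  [-0.0324, 0.0594, 0],
  [-0.0486, 0.0891, 0],
  [-0.0647, 0.1188, 0],
  [-0.0809, 0.1485, 0],
  [-0.0971, 0.1782, 0],
  [-0.1132, 0.2079, 0],
  [-0.1294, 0.2376, 0],
], hand=[1, 1, 1, 1, 1, 1, 1, 1], yaw=[-8, -16, -24, -32, -40, -48, -56, -64])

```text
time: 4.3
tool_pos: [0.4616, 0.1323, 0.3194]
eef_rot: [-0.0, 0.807, -0.59, 0.0]
ft_force: [0.8, -0.6, -0.2]
finger_gap: 0.0857
finger_force: 0.0
```

Request:
send_rows([
  [0, 0, 0.02],
  [0, 0, 0.04],
  [0, 0, 0.06],
  [0, 0, 0.08],
  [0, 0, 0.08],
  [0, 0, 0.08],
  [0, 0, 0.08],
  [0, 0, 0.08],
], hand=[1, 1, 1, 1, 1, 1, 1, 1], yaw=[-6, -12, -16.7, -16.7, -16.7, -16.7, -16.7, -16.7])

```text
time: 5.1
tool_pos: [0.4628, 0.1313, 0.2405]
eef_rot: [-0.001, 0.883, -0.469, 0.001]
ft_force: [-1.3, -0.7, -0.3]
finger_gap: 0.0854
finger_force: 0.0
```

```bash
python3 m.py w2.png; python3 g.py w2.png.npy | tail -12
```

```text
5.1 [0.4628 0.1313 0.2405] [ 0.6035  0.1161 -0.0617  0.0003 -1.3909 -0.0101] [[ 0.5592 -0.829   0.0003]
 [-0.829  -0.5592 -0.0021]]
mould_top 0.71 [285.6 229.2] [0.4599 0.1289 0.1683] atz.1 [0.4461 0.1473]
pocket 0.58 [248.  199.7] [0.4876 0.1261 0.1689] atz.1 [0.4828 0.1438]
mould 0.64 [378.9 410.4] [0.4566 0.1076 0.3185] atz.1 [0.2808 0.2416]Traceback (most recent call last):
  File "m.py", line 12, in <module>
    l=cv2.fitLine(P[m,:2].astype(np.float32),cv2.DIST_HUBER,0,.01,.01).ravel(); print("barrel",m.sum(),l,np.degrees(np.arctan2(l[1],l[0])))
      ~~~~~~~~~~~^^^^^^^^^^^^^^^^^^^^^^^^^^^^^^^^^^^^^^^^^^^^^^^^^^^^^
cv2.error: OpenCV(4.12.0) /io/opencv/modules/imgproc/src/linefit.cpp:50: error: (-215:Assertion failed) count > 0 in function 'fitLine2D_wods'

Traceback (most recent call last):
  File "g.py", line 13, in <module>
    c=np.array(c); print("barrel az",np.degrees(a),"range",b[:,0].min(),b[:,0].max())
                                                           ~~~~~~~~~~^^
ValueError: zero-size array to reduction operation minimum which has no identity
```

View pics/w2.png

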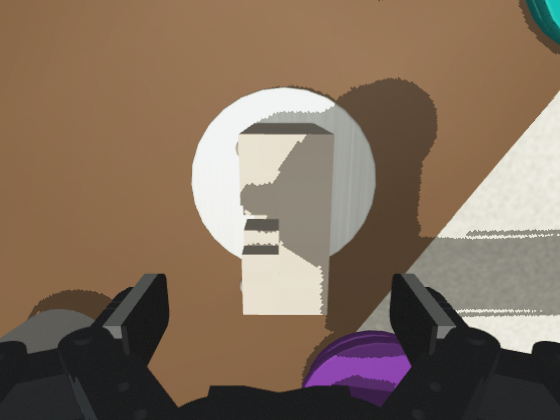

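```bash
python3 - <<'E'
import numpy as np,cv2
P=np.load('w2.png.npy').reshape(-1,3)
m=(np.hypot(P[:,0]-.462,P[:,1]-.13)<.08)&(P[:,2]>.155)&(P[:,2]<.18); print(cv2.minAreaRect(P[m,:2].astype(np.float32)),np.median(P[m],0))
m=(np.hypot(P[:,0]-.462,P[:,1]-.13)<.12)&(P[:,2]>.03)&(P[:,2]<.048); print(cv2.minEnclosingCircle(P[m,:2].astype(np.float32)))
E
```

```text
((0.45959725975990295, 0.129974827170372), (0.052365150302648544, 0.11069852113723755), 34.001564025878906) [0.45981975 0.12058415 0.16831649]
((0.4598601758480072, 0.12986835837364197), 0.0848383679986)
```

The mould is aligned with the jaws: its side edges run vertically at columns 240 and 335, with the notch on the left at (262,235). I'll shift 3 mm, descend and close.

Request:
send_rows([
  [0, 0.003, 0.02],
  [0, 0.003, 0.04],
  [0, 0.003, 0.06],
  [0, 0.003, 0.08],
  [0, 0.003, 0.095],
  [0, 0.003, 0.103],
  [0, 0.003, 0.103],
  [0, 0.003, 0.103],
], hand=[1, 1, 1, 1, 1, 1, 1, 1], yaw=[0, 0, 0, 0, 0, 0, 0, 0])

```text
time: 6.35
tool_pos: [0.4602, 0.1296, 0.137]
eef_rot: [-0.0, 0.883, -0.469, 0.0]
ft_force: [-0.8, -0.8, 0.5]
finger_gap: 0.0855
finger_force: 0.0
```

Request:
send_rows([
  [0, 0, 0],
  [0, 0, 0],
  [0, 0, 0],
  [0, 0, 0],
  [0, 0, 0],
  [0, 0, 0],
  [0, 0, 0],
  [0, 0, 0],
], hand=[-0.2, -0.2, -0.2, -0.2, -0.2, -0.2, -0.2, -0.2], yaw=[0, 0, 0, 0, 0, 0, 0, 0], newtons=30)

```text
time: 7.15
tool_pos: [0.4598, 0.1294, 0.137]
eef_rot: [-0.0, 0.883, -0.469, 0.0]
ft_force: [-2.7, -0.7, 5.4]
finger_gap: 0.0517
finger_force: 32.8
```

Request:
send_rows([
  [0, 0, 0],
  [0, 0, 0],
  [0, 0, 0],
  [0, 0, 0],
  [0, 0, 0],
  [0, 0, 0],
  [0, 0, 0],
  [0, 0, 0],
], hand=[-0.2, -0.2, -0.2, -0.2, -0.2, -0.2, -0.2, -0.2], yaw=[4, 11, 18, 25, 32, 39, 45, 49])

```text
time: 7.95
tool_pos: [0.4599, 0.1295, 0.137]
eef_rot: [0.0, -0.607, 0.794, -0.0]
ft_force: [-3.0, 0.5, 5.0]
finger_gap: 0.0515
finger_force: 32.7
```

Request:
send_rows([
  [0, 0, 0],
  [0, 0, 0],
  [0, 0, 0],
  [0, 0, 0],
  [0, 0, 0],
  [0, 0, 0],
  [0, 0, 0],
  [0, 0, 0],
], hand=[-0.2, -0.2, -0.2, -0.2, -0.2, -0.2, -0.2, -0.2], yaw=[4, 11, 18, 25, 32, 39, 45, 49])

```text
time: 8.75
tool_pos: [0.46, 0.1295, 0.137]
eef_rot: [0.001, -0.223, 0.975, -0.0]
ft_force: [-1.8, -0.2, 5.8]
finger_gap: 0.0515
finger_force: 32.7
```

Request:
send_rows([
  [0, 0, 0],
  [0, 0, 0],
  [0, 0, 0],
  [0, 0, 0],
  [0, 0, 0],
  [0, 0, 0],
  [0, 0, 0],
  [0, 0, 0],
], hand=[-0.2, -0.2, -0.2, -0.2, -0.2, -0.2, -0.2, -0.2], yaw=[3, 7, 11, 14, 14.8, 14.8, 14.8, 14.8])

```text
time: 9.55
tool_pos: [0.46, 0.1295, 0.137]
eef_rot: [0.001, -0.098, 0.995, -0.0]
ft_force: [-2.0, -0.2, 4.8]
finger_gap: 0.0516
finger_force: 32.8
```

Request:
send_rows([
  [0, 0, 0],
  [0, 0, 0],
  [0, 0, 0],
  [0, 0, 0],
  [0, 0, 0],
  [0, 0, 0],
  [0, 0, 0],
  [0, 0, 0],
], hand=[1, 1, 1, 1, 1, 1, 1, 1], yaw=[0, 0, 0, 0, 0, 0, 0, 0])

```text
time: 10.35
tool_pos: [0.4597, 0.1294, 0.1363]
eef_rot: [0.0, -0.098, 0.995, 0.0]
ft_force: [0.1, 0.7, -0.2]
finger_gap: 0.0852
finger_force: 0.0
```

Request:
send_rows([
  [0, 0, -0.02],
  [0, 0, -0.04],
  [0, 0, -0.06],
  [0, 0, -0.09],
  [0, 0, -0.12],
  [0, 0, -0.15],
  [0, 0, -0.15],
  [0, 0, -0.15],
], hand=[1, 1, 1, 1, 1, 1, 1, 1], yaw=[0, 0, 0, 0, 0, 0, 0, 0])

```text
time: 11.15
tool_pos: [0.4598, 0.1297, 0.2866]
eef_rot: [0.001, -0.098, 0.995, 0.0]
ft_force: [-0.4, 1.1, -1.4]
finger_gap: 0.0852
finger_force: 0.0
```

```bash
cat > c.py <<'E'
from h import *
import sys
np.set_printoptions(precision=4,suppress=True)
s=readout.get_state(); q=s["eef_rot"]; R=Rn.from_quat([q[1],q[2],q[3],q[0]]).as_matrix(); print(s["time"],s["tool_pos"],R[:,:2].T,"yaz",np.degrees(np.arctan2(R[1,1],R[0,1])))
for n in("wrist","top","scene"):
    p=cam(n); v,u=np.mgrid[0:420,0:560]; P=bydepth(p,np.c_[u.ravel(),v.ravel()])
    if n!="top": save(p,sys.argv[1]+n+".png")
    np.save(n+".npy",P.reshape(420,560,3))
    m=(np.hypot(P[:,0]-.46,P[:,1]-.13)<.085)&(P[:,2]>.155)&(P[:,2]<.185)
    if m.sum()>50:
        print(n,"mould",m.sum(),cv2.minAreaRect(P[m,:2].astype(np.float32)))
        T=P[m,:2]; e=np.linalg.eigh(np.cov(T.T))[1][:,1]; print(np.degrees(np.arctan2(e[1],e[0])))
E
python3 c.py c1
```

```text
11.15 [0.4598 0.1297 0.2866] [[-0.9809 -0.1943 -0.0011]
 [-0.1944  0.9809  0.0009]] yaz 101.20679600959353
wrist mould 10238 ((0.4600581228733063, 0.12945088744163513), (0.11037331074476242, 0.0522165410220623), 11.168198585510254)
-168.77421753577448
top mould 258 ((0.4614827036857605, 0.12868750095367432), (0.11079412698745728, 0.05364084988832474), 10.023996353149414)
172.61676894797296
scene mould 527 ((0.46221959590911865, 0.1296571046113968), (0.11579878628253937, 0.05462215840816498), 11.447052001953125)
-169.03373690964972
```

View pics/c1wrist.png

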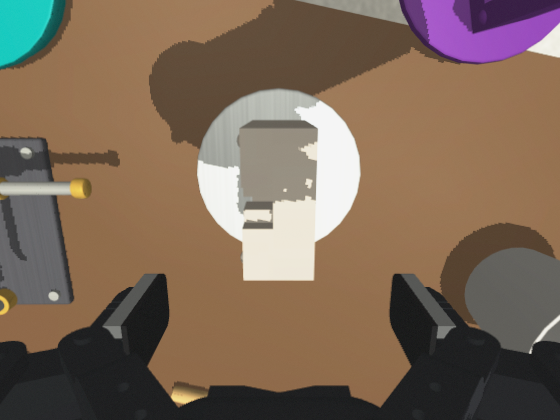

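The notch (258,215) now faces the nozzle (85,188), and the mould's long axis measures 11.2°, as wanted. Next I'll move over the gun.

Request:
send_rows([
  [-0.01, -0.04, 0],
  [-0.02, -0.085, 0],
  [-0.03, -0.13, 0],
  [-0.04, -0.175, 0],
  [-0.05, -0.22, 0],
  [-0.06, -0.265, 0],
  [-0.07, -0.3, 0],
  [-0.0764, -0.325, 0],
], hand=[1, 1, 1, 1, 1, 1, 1, 1], yaw=[0, 0, 0, 0, 0, 0, 0, 0])

```text
time: 12.1
tool_pos: [0.598, -0.1769, 0.2843]
eef_rot: [-0.002, -0.097, 0.995, 0.0]
ft_force: [0.1, 0.2, -0.3]
finger_gap: 0.0853
finger_force: 0.0
```

Request:
send_rows([
  [0, 0, 0.02],
  [0, 0, 0.04],
  [0, 0, 0.04],
  [0, 0, 0.04],
  [0, 0, 0.04],
  [0, 0, 0.04],
  [0, 0, 0.04],
  [0, 0, 0.04],
], hand=[1, 1, 1, 1, 1, 1, 1, 1], yaw=[0, 0, 0, 0, 0, 0, 0, 0])

```text
time: 12.9
tool_pos: [0.598, -0.1744, 0.2468]
eef_rot: [0.0, -0.098, 0.995, -0.0]
ft_force: [0.4, -0.4, -0.6]
finger_gap: 0.0852
finger_force: 0.0
```

```bash
python3 c.py c2; sed -i 's/a=np.radians(101.0); o=.*/a=np.radians(101.2); o=np.array([.5257,-.1943])/; s/range(3)/range(1)/; s/if it<2:.*/pass/' g.py; python3 g.py wrist.npy; python3 - <<'E'
from h import *
w=cam("wrist")
for t in("squeeze_point","trigger_front","nozzle"):
    for d in landmark_of(t,w)[:1]: print(t,d["conf"],d["xy"],bydepth(w,[d["xy"]])[0],atz(w,[d["xy"]],.1)[0])
E
```

```text
12.9 [ 0.598  -0.1744  0.2468] [[-0.9809 -0.1946 -0.0008]
 [-0.1946  0.9809 -0.0002]] yaz 101.22146080775413
top mould 783 ((0.4611969292163849, 0.13037332892417908), (0.11028102785348892, 0.05266349017620087), 11.297771453857422)
-168.75893730862677
scene mould 518 ((0.4629972577095032, 0.12983807921409607), (0.11413764953613281, 0.055723533034324646), 12.07282829284668)
-168.86696478512278
barrel az 101.2 range -0.03927541710003077 0.16374385973522698
[ 0.0297124  -0.00322568]
[[-3.500e-02  1.000e-04  1.169e-01]
 [-2.500e-02  2.000e-04  1.168e-01]
 [-1.500e-02  8.000e-04  1.168e-01]
 [-5.000e-03  2.000e-04  1.168e-01]
 [ 5.000e-03 -9.500e-03  1.208e-01]
 [ 1.500e-02 -9.500e-03  1.227e-01]
 [ 2.500e-02 -9.500e-03  1.222e-01]
 [ 3.500e-02 -1.110e-02  1.239e-01]
 [ 4.500e-02 -5.000e-04  1.191e-01]
 [ 5.500e-02  8.000e-04  1.167e-01]
 [ 6.500e-02  9.000e-04  1.107e-01]
 [ 7.500e-02  9.000e-04  1.104e-01]
 [ 8.500e-02  1.200e-03  1.106e-01]
 [ 9.500e-02  1.600e-03  1.068e-01]
 [ 1.050e-01  9.000e-04  1.067e-01]
 [ 1.150e-01  9.000e-04  1.065e-01]
 [ 1.250e-01  9.000e-04  1.068e-01]
 [ 1
[... 509 characters left out ...]
0397))] 0.114
-0.09 [(np.float64(-0.0111), np.float64(0.0127)), (np.float64(0.0309), np.float64(0.0393))] 0.114
-0.105 [(np.float64(-0.0105), np.float64(0.0128)), (np.float64(0.0321), np.float64(0.0426))] 0.114
-0.12 [(np.float64(-0.0108), np.float64(0.0137))] 0.114
-0.135 [(np.float64(-0.0101), np.float64(0.013))] 0.114
-0.15 [(np.float64(-0.0065), np.float64(0.0083))] 0.109
squeeze_point 0.81 [282.8, 201.2] [ 0.59570572 -0.17169989  0.11230989] [ 0.59879517 -0.17096484  0.1       ]
trigger_front 0.56 [324.9, 199.2] [ 0.61054995 -0.12424504  0.01187648] [ 0.59091126 -0.1394212   0.1       ]
nozzle 0.97 [498.6, 97.3] [ 0.49496392 -0.03919548  0.10701706] [ 0.49410495 -0.03538331  0.1       ]
```

View pics/c2wrist.png

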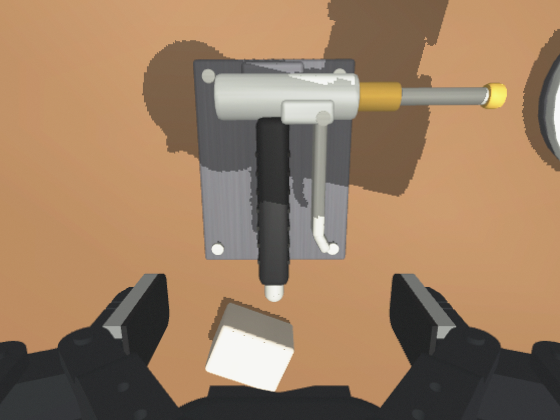

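The jaws straddle the grip (273,200) and trigger (320,190) symmetrically. Descending 0.157 m with a 1.5 mm shift towards the nozzle.

Request:
send_rows([
  [0, 0.0015, 0.025],
  [0, 0.0015, 0.05],
  [0, 0.0015, 0.075],
  [0, 0.0015, 0.1],
  [0, 0.0015, 0.12],
  [0, 0.0015, 0.14],
  [0, 0.0015, 0.157],
  [0, 0.0015, 0.157],
], hand=[1, 1, 1, 1, 1, 1, 1, 1], yaw=[0, 0, 0, 0, 0, 0, 0, 0])

```text
time: 14.05
tool_pos: [0.5958, -0.1727, 0.0866]
eef_rot: [-0.003, -0.097, 0.995, 0.001]
ft_force: [-0.2, 0.2, -0.3]
finger_gap: 0.0856
finger_force: 0.0
```

Request:
send_rows([
  [0, 0, 0],
  [0, 0, 0],
  [0, 0, 0],
  [0, 0, 0],
  [0, 0, 0],
  [0, 0, 0],
  [0, 0, 0],
  [0, 0, 0],
], hand=[-0.6, -0.6, -0.6, -0.6, -0.6, -0.6, -0.6, -0.6], yaw=[0, 0, 0, 0, 0, 0, 0, 0], newtons=30)

```text
time: 14.85
tool_pos: [0.5988, -0.1725, 0.0915]
eef_rot: [0.002, -0.098, 0.995, 0.0]
ft_force: [-0.5, 4.1, 6.3]
finger_gap: 0.0361
finger_force: 30.4
```

The gap is 36 mm, which is fully squeezed. I'll hold, then release.

Request:
send_rows([
  [0, 0, 0],
  [0, 0, 0],
  [0, 0, 0],
  [0, 0, 0],
  [0, 0, 0],
  [0, 0, 0],
  [0, 0, 0],
  [0, 0, 0],
], hand=[-0.6, -0.6, -0.6, -0.6, -0.6, -0.6, -0.6, -0.6], yaw=[0, 0, 0, 0, 0, 0, 0, 0])

```text
time: 15.65
tool_pos: [0.5987, -0.1725, 0.0915]
eef_rot: [0.002, -0.098, 0.995, 0.0]
ft_force: [-1.4, 3.5, 5.7]
finger_gap: 0.036
finger_force: 30.4
```

Request:
send_rows([
  [0, 0, 0],
  [0, 0, 0],
  [0, 0, 0],
  [0, 0, 0],
  [0, 0, 0],
  [0, 0, 0],
  [0, 0, 0],
  [0, 0, 0],
], hand=[-0.6, -0.6, -0.6, -0.6, 1, 1, 1, 1], yaw=[0, 0, 0, 0, 0, 0, 0, 0])

```text
time: 16.45
tool_pos: [0.5979, -0.1735, 0.09]
eef_rot: [0.001, -0.098, 0.995, -0.0]
ft_force: [1.2, -0.4, 0.6]
finger_gap: 0.0853
finger_force: 0.0
```

Request:
send_rows([
  [0, 0, 0],
  [0, 0, 0],
  [0, 0, 0],
  [0, 0, -0.02],
  [0, 0, -0.04],
  [0, 0, -0.06],
  [0, 0, -0.09],
  [0, 0, -0.12],
], hand=[1, 1, 1, 1, 1, 1, 1, 1], yaw=[0, 0, 0, 0, 0, 0, 0, 0])

```text
time: 17.25
tool_pos: [0.5972, -0.1731, 0.2102]
eef_rot: [-0.0, -0.098, 0.995, -0.0]
ft_force: [1.7, 0.0, 0.2]
finger_gap: 0.0853
finger_force: 0.0
```

Request:
send_rows([
  [0, 0, -0.03],
  [0, 0, -0.06],
  [0, 0, -0.06],
  [0, 0, -0.06],
  [0, 0, -0.06],
  [0, 0, -0.06],
  [0, 0, -0.06],
  [0, 0, -0.06],
], hand=[1, 1, 1, 1, 1, 1, 1, 1], yaw=[0, 0, 0, 0, 0, 0, 0, 0])

```text
time: 18.05
tool_pos: [0.5974, -0.1731, 0.2687]
eef_rot: [-0.001, -0.098, 0.995, 0.0]
ft_force: [-0.3, 0.5, -0.6]
finger_gap: 0.0856
finger_force: 0.0
```

```bash
python3 c.py c3; python3 g.py wrist.npy|tail -9
```

```text
18.05 [ 0.5974 -0.1731  0.2687] [[-0.9809 -0.1944  0.001 ]
 [-0.1944  0.9809  0.0002]] yaz 101.20857836534317
top mould 785 ((0.46138280630111694, 0.12896212935447693), (0.11034334450960159, 0.055219441652297974), 11.58647346496582)
-168.91920490180217
scene mould 524 ((0.4613989591598511, 0.1293419599533081), (0.11507681757211685, 0.05552300065755844), 10.896594047546387)
-169.26526810233563
-0.03 [(np.float64(-0.0106), np.float64(0.0119)), (np.float64(0.0305), np.float64(0.039))] 0.114
-0.045 [(np.float64(-0.0109), np.float64(0.012)), (np.float64(0.0307), np.float64(0.0396))] 0.114
-0.06 [(np.float64(-0.0113), np.float64(0.0121)), (np.float64(0.0306), np.float64(0.0391))] 0.114
-0.075 [(np.float64(-0.0106), np.float64(0.0121)), (np.float64(0.0307), np.float64(0.0398))] 0.114
-0.09 [(np.float64(-0.0109), np.float64(0.0122)), (np.float64(0.0308), np.float64(0.0392))] 0.114
-0.105 [(np.float64(-0.0111), np.float64(0.0123)), (np.float64(0.0322), np.float64(0.0422))] 0.114
-0.12 [(np.float64(-0.0116), np.float64(0.0135))] 0.114
-0.135 [(np.float64(-0.0107), np.float64(0.0124))] 0.114
-0.15 [(np.float64(-0.0068), np.float64(0.0082))] 0.109
```

View pics/c3scene.png

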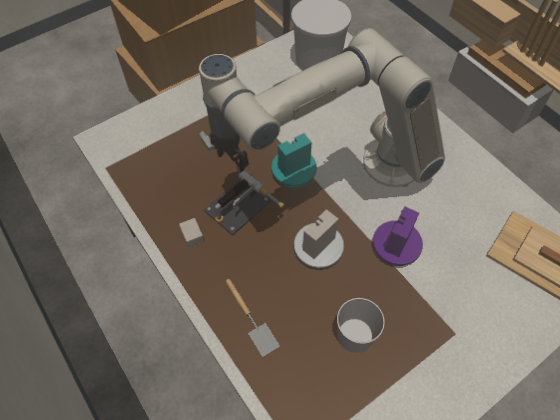

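The mould at (320,240) shows its plain back to the camera and faces the nozzle. The trigger is back at rest, and the bystanders are where they were.

```bash
python3 -c "
from station import robot; print(robot.job_done())"
```

```text
the job is handed in; nothing more can be done
None
```

The job is handed in: the mould faces the nozzle to within about half a degree by my measurements, and after that the trigger was fully squeezed (36 mm gap) for over a second and sprang back; the other things look unmoved.

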